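Fit the sound porcelain plate on the slide warmer

ROBOT

A 7-joint arm with a two-finger parallel gripper is mounted at the origin on the work surface. World frame = base frame: x ahead of the robot, y to its left, z up, the work surface at z = 0. Lengths are in m, angles in rad, forces in N, time in s.
With the tool pointing down it reaches from about 0.425 to 0.925 m from the base axis. Payload 6.8 kg.
Tool frame: the origin (TCP) lies at the very end of the fingers, on their centre line; the grasp point (between the pads) lies 19 mm behind it; z points along the fingers, x is the direction in which the jaws open and shut, and the axes are right-handed (so a half turn about z gives the same grasp; the last joint's range is limited). The gripper opens to 85 mm and grips with 20 to 120 N. Pads are 22 mm wide; open, the fingers measure 114 mm over their backs; the gripper's body (76 mm by 85 mm) begins 54 mm behind the grasp point. The pads swing forward as they close: fully open they stand 13 mm farther back than shut.
Start: joints at [-1.311, 0.477, 0.022, 1.555, -0.011, 1.109, -0.083], TCP at [0.243, 0.63, 0.231] pointing down, gripper open.
Joint ranges: [-2.96, 2.96], [-0.34, 2.1], [-1.41, 1.46], [0.24, 2.44], [-1.37, 4.51], [0.17, 1.92], [-2.96, 2.96]. Speed limits (rad/s): [2.39, 2.39, 3.14, 3.14, 3.14, 3.14, 3.14].

INTERFACE

Orientations are given as a rotation vector (axis times angle).
In Python, from bench import r, grab_frame gives the robot as it stands. The module is installed in compiled form; this text tells all that it offers.
- The arm moves only by the tool send_rows, never from a script. Its argument "series" is a list of rows, each a list of 2 entries, a list of its own where there are three numbers: the shift along the tool's x, y, z in m, then the turn, a rotation vector about the tool's x, y, z in units of 5 degrees (1.0 is 5 degrees). A call has 1 to 20 rows; each row shifts and turns the commanded pose from where the row before left it, along the tool's axes as they then stand; what a row does not reach is not made up. A row lasts 1/8 s, in which the tool goes at most 62.5 mm and 10.7 degrees, less where a joint would pass 70% of its speed; a pose out of reach is approached as far as the arm can. A call is refused whole if a number of a shift passes 0.0625 or a number of a turn 1, either way. A call with a gripper value outside its range is refused whole. "fingers" is the closure in counts, from 0 (fully open) to 255 (shut), set as the call begins (left out, the last holds). The fingers move at their own pace and stop on an object; "grip_force" is the grip in N (left out, the last holds). Time passes only in rows, so rows that do not move let the fingers close. It gives the time, the measured TCP pose, the force and the opening at its end, in the units of the state.
- r.get_obs(): the state, without advancing time (a new reading comes with each control period).
- grab_frame(name): name is "side" or "top"; returns a dict with "frame" (384x512x3 uint8, red, green, blue), "fx", "fy", "cx", "cy" (pixels), "origin" and "rotation" of the camera in the world. Camera axes: x right, y down, z forward; pixel columns grow to the right and rows downward; lengths in m; the calibration is good to about 2 mm. A picture is of the moment at which its call begins. There is no depth.
- r.hand_in(): hands the job in, once; it reports no verdict.
The state is a dict: "clock": time; "joints": joint angles; "qvel": joint speeds; "tau": joint torques, N m; "tcp_pos": TCP position; "orientation": TCP orientation; "contact_force": force on the tool from outside, world axes, zero at the start; "moment": the same for the moment, N m; "grip_width": finger opening in m.
Only numpy, scipy, OpenCV 4.12 (cv2) and the standard library are available. Lean on these libraries where they do the work, as an engineer would, in place of code of your own. Each camera call takes 0.05 s, during which the arm holds its last target.

TASK

Throw the porcelain plate with the broken-off corner into the grey discard tray, and fit the whole plate on the slide warmer: lay it on the bed between the four corner guides and press it down until both lift bars have gone in and it sits level, fully home on the bed. Leave the jar, the stack of dishes and the bottle standing where they are.

Things in the scene. Friction and masses are not known exactly. Their poses are not given: they have to be found in the camera images.
- sound_plate: The whole plate: flat white glazed porcelain, 100 x 60 x 8 mm, about 0.115 kg, three thin grey lines along its top, lying flat on the table. Origin at the centre of its underside; x along the 100 mm, y along the 60 mm, z up out of the top. End for end it is the same.
- chipped_plate: The reject: the same white plate (100 x 60 x 8 mm, about 0.095 kg) with its +x +y corner snapped off at 45 degrees, 35 mm along each edge. Lies flat on the table. Origin at the centre of the underside of the unbroken outline; x along the 100 mm, y along the 60 mm, z up. One plate lies nearer the robot, the other farther, in either order, sometimes nearly touching.
- warmer: Slide warmer: fixed white block 200 x 120 x 48 mm (x, y, z), on the left or the right of the plates (the discard tray is on the other side). Origin at the centre of its underside. On it a dark flat bed, 130 x 100 mm, its surface 50 mm above the table.
- bed (a point): Centre of the bed's surface, where the centre of the plate's underside must finally be; x along the plate's length, y across, z up. At the corners of the plate's place stand four L-shaped guides, 14 mm high, 5 mm thick, inner faces at x = +-53, y = +-33 mm. They cover |x| 40 to 58 mm of the long sides and |y| 20 to 38 mm of the short sides; the middles of the sides are open.
- lift_a (a joint): Brass lift bar across the bed at x = +30 mm of the bed frame, 12 mm (x) by 44 mm (y), flat topped. Metres pressed in: at 0 its top stands 8 mm above the bed, at 0.008 it is flush, its stop is at 0.0095. It is stiff (about 7 N to push in; the plate's weight does not move it), has no spring and stays where it is left. It starts part way in, 0 to 0.004.
- lift_b (a joint): The same kind of bar at x = -30 mm of the bed frame; it starts part way in by its own amount. A plate laid on two unequal bars lies askew.
- discard_tray: Fixed grey open-topped plastic tray, outside 180 x 160 x 60 mm (x, y, z), wall and floor 4 mm. Origin at the centre of its underside.
- jar: Bystander: squat glass jar with a black cap, 54 mm across, 60 mm high, origin at the centre of its underside.
- dishes: Bystander: stack of three small round dishes with white lids, 60 mm across, 44 mm high, origin at the centre of its underside.
- bottle: Bystander: reagent bottle with a black cap, 60 mm across, 140 mm high, origin at the centre of its underside, on the left, beyond the warmer or tray.
Not all that is in view belongs to the job. What is shaped like the discard_tray but orange or purple is not meant. Leave any black look-alike of the sound_plate alone.

How it is judged:
At the end, for the whole second after the job is handed in: Whole plate between the guides (6 mm, 0.1 rad), underside within 1.8 mm of the bed, level within 0.025 rad, both lift bars in by 6.5 mm or more; chipped plate inside the discard tray, its origin under 50 mm above the tray's underside; both at rest (z of sound_plate in the frame of bed between -0.003 and 0.0018 m and horizontal distance between sound_plate and bed below 0.006 m and angle between the x axis of sound_plate and the x axis of bed, either way round below 0.1 rad and angle between sound_plate's own z axis and vertical below 0.025 rad and value of joint each of lift_a, lift_b above 0.0065 m and linear speed of each of sound_plate, chipped_plate below 0.02 m/s and x of chipped_plate in the frame of discard_tray between -0.085 and 0.085 m and y of chipped_plate in the frame of discard_tray between -0.075 and 0.075 m and z of chipped_plate in the frame of discard_tray below 0.05 m); the robot touches nothing.
It fails at once if the jar is shifted by more than 20 mm or tipped (distance of jar from where it was at the start of the episode above 0.02 m or angle between jar's own z axis and vertical above 0.3 rad).
It fails at once if the stack of dishes is shifted by more than 20 mm or tipped (distance of dishes from where it was at the start of the episode above 0.02 m or angle between dishes's own z axis and vertical above 0.3 rad).
It fails at once if the bottle is shifted by more than 20 mm or tipped (distance of bottle from where it was at the start of the episode above 0.02 m or angle between bottle's own z axis and vertical above 0.3 rad).
It also fails if it takes over 72 s, if anything falls off the work surface, if the arm or the gripper's body presses on something with over 40 N, if the wrist force passes 120 N, or if a joint passes its speed limit or range.

## Working session

There is one attempt and no reset: what is moved stays moved. The work goes in short steps, Python scripts to look and compute and a tool call to move; the robot and the scene stay as the last step left them, time stands still between calls to the robot, and variables do not carry over. Pictures are saved under pics/ and viewed, and the job is handed in when it is done.

Besides the shell and the picture viewer there is one more tool, called by a JSON object that holds its "op" and its "data", one argument or row to a line. send_rows: Moves the arm, as the interface text tells. Its arguments: {"type":"object","properties":{"series":{"type":"array"},"fingers":{"type":"number"},"grip_force":{"type":"number"}},"required":["series"]}

```bash
ls; mkdir -p pics
python3 - <<'E'
from bench import r, grab_frame
import cv2,numpy as np
o=r.get_obs(); print(o)
for n in("side","top"):
    f=grab_frame(n); print({k:v for k,v in f.items() if k!='frame'})
    np.save(f'{n}0.npy',f['frame']); cv2.imwrite(f'pics/{n}0.png',cv2.resize(f['frame'][:,:,::-1],(768,576)))
E
```

```text
pics
{'clock': 0.0, 'joints': array([-1.31108265,  0.47779227,  0.02234452,  1.55644319, -0.0115232 ,
        1.10928182, -0.08308745]), 'qvel': array([-0.00150903,  0.00016738, -0.00040173,  0.00152849,  0.00038546,
       -0.00135064, -0.00147677]), 'tau': array([-5.04030359e-04, -5.96450293e+01,  1.60756666e+00, -2.81197554e+01,
        1.23694714e-02,  9.38244833e-03,  3.84528548e-06]), 'tcp_pos': array([0.24251402, 0.62930581, 0.23033453]), 'orientation': array([ 2.58928743e+00,  1.77713883e+00, -2.21944974e-03]), 'contact_force': array([ 0.20031365, -0.95863756,  0.10637892]), 'moment': array([-0.0308726 , -0.01266908, -0.0042668 ]), 'grip_width': 0.08519368505165205}
{'fx': 463.7089293794094, 'fy': 463.7089293794094, 'cx': 249.01885736222533, 'cy': 195.41292607955774, 'origin': array([ 0.01460397, -0.80200456,  1.07635232]), 'rotation': array([-2.26649349,  0.59287599, -0.2617357 ])}
{'fx': 474.243711978389, 'fy': 474.243711978389, 'cx': 255.28025964230912, 'cy': 193.60766633098552, 'origin': array([0.20845823, 0.10752807, 1.7751256 ]), 'rotation': array([-2.11278347,  2.10973606, -0.1964814 ])}
```

View pics/side0.png

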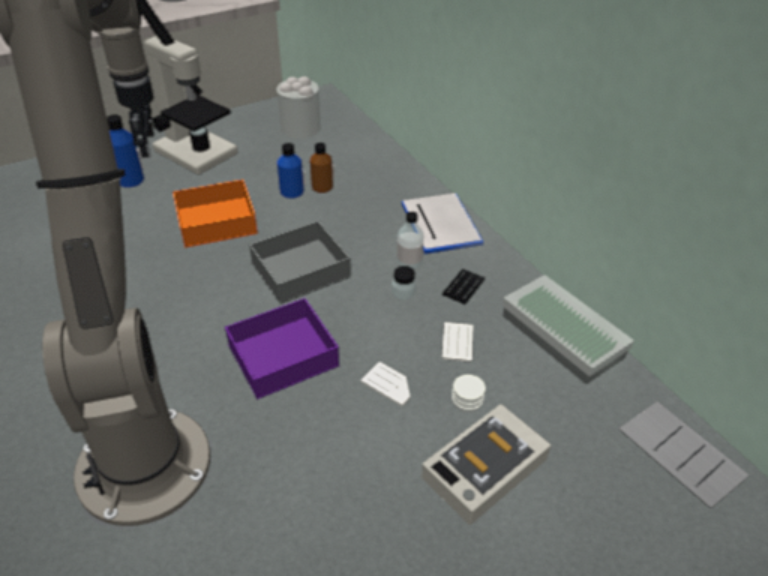

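View pics/top0.png

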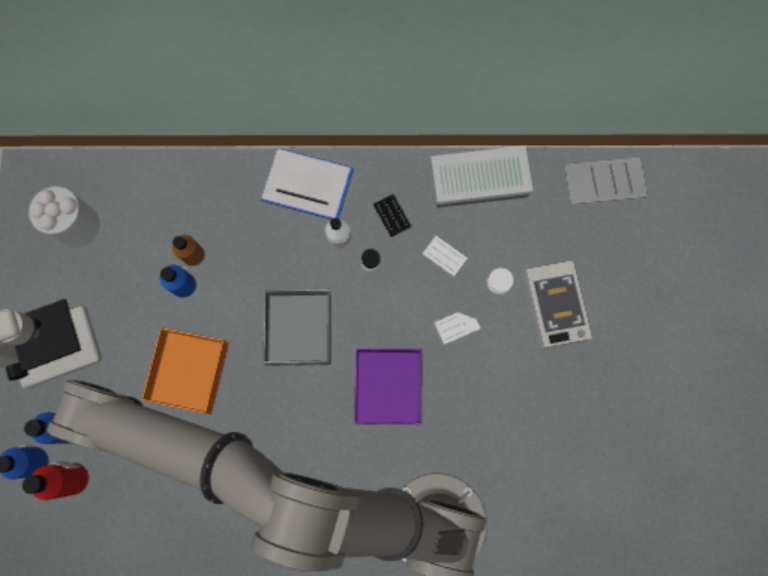

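Top view (768x576 scale): the whole plate with three lines is at (445,255). The plate with a cut corner is at (457,328). The warmer is at (558,304) on the right. The grey tray is at (297,327); the purple one at (389,387) and the orange one at (186,370) are not meant. The black look-alike is at (392,215), the jar at (371,259), the dishes at (500,281) and the bottle at (337,232). I'll confirm the plates in enlarged crops and measure.

```bash
cat > h.py <<'E'
import numpy as np,cv2
from bench import r,grab_frame
from scipy.spatial.transform import Rotation as R
def ray(f,uv):
    uv=np.atleast_2d(uv).astype(float)
    d=np.c_[(uv[:,0]-f['cx'])/f['fx'],(uv[:,1]-f['cy'])/f['fy'],np.ones(len(uv))]
    return d@R.from_rotvec(f['rotation']).as_matrix().T
def plane(f,uv,z):
    d=ray(f,uv); t=(z-f['origin'][2])/d[:,2]
    return f['origin']+d*t[:,None]
def proj(f,p):
    p=np.atleast_2d(p); c=(p-f['origin'])@R.from_rotvec(f['rotation']).as_matrix()
    return np.c_[c[:,0]/c[:,2]*f['fx']+f['cx'],c[:,1]/c[:,2]*f['fy']+f['cy']]
def save(f,name,box=None,s=1):
    im=f['frame'][:,:,::-1]
    if box: x0,y0,x1,y1=box; im=im[y0:y1,x0:x1]
    cv2.imwrite('pics/'+name,cv2.resize(im,None,fx=s,fy=s,interpolation=cv2.INTER_NEAREST))
E
python3 - <<'E'
from h import *
t=grab_frame('top'); s=grab_frame('side')
save(t,'c1.png',(235,120,405,240),4.5); save(s,'c2.png',(225,190,375,350),3.7)
for n,f in(('top',t),('side',s)):
    im=f['frame'].astype(int); m=((im.min(2)>150)&(im.max(2)-im.min(2)<40)).astype(np.uint8)
    m[:, :]=cv2.morphologyEx(m,cv2.MORPH_CLOSE,np.ones((3,3)))
    cs,_=cv2.findContours(m,cv2.RETR_EXTERNAL,cv2.CHAIN_APPROX_NONE)
    for c in cs:
        a=cv2.contourArea(c)
        if a<120: continue
        w=plane(f,c[:,0],0.008)
        if not(0.3<w[:,0].mean()<1.0 and -.5<w[:,1].mean()<.5):continue
        rc=cv2.minAreaRect((w[:,:2]*1000).astype(np.float32))
        print(n,a,c[:,0].mean(0).round(1),np.round(rc[0],1),np.round(rc[1],1),round(rc[2],1))
E
```

```text
top 359.5 [303.7 217.7] [475.6 -53.7] [ 61.8 100.1] 23.2
top 208.5 [332.9 186.8] [ 591.4 -164.7] [60.7 66.4] 88.1
top 1593.5 [372.3 202.2] [ 532.6 -310.5] [201.9 120. ] 10.6
top 367.0 [296.1 169.9] [655.9 -26.1] [99.5 60.2] 53.5
top 1643.5 [203.7 121.8] [852.4 335.2] [199.1 140.6] 74.5
top 1854.0 [320.9 115.1] [ 878.4 -125.3] [127.4 250.6] 6.9
side 2858.5 [323.8 303.5] [ 546.1 -284.7] [205.3 121.9] 10.8
side 407.0 [311.9 260.6] [ 599.3 -150.4] [87.6 63. ] 48.6
side 494.0 [258.5 255. ] [477.4 -57.5] [ 64.2 101.1] 23.4
side 434.0 [304.9 227. ] [656.9 -28.7] [102.8  62.1] 52.5
side 2149.0 [378.8 213.1] [900.3 -89.7] [129.4 254.7] 6.7
side 1258.0 [289.  148.4] [830.8 343.5] [201.3 195.3] 74.4
```

View pics/c1.png

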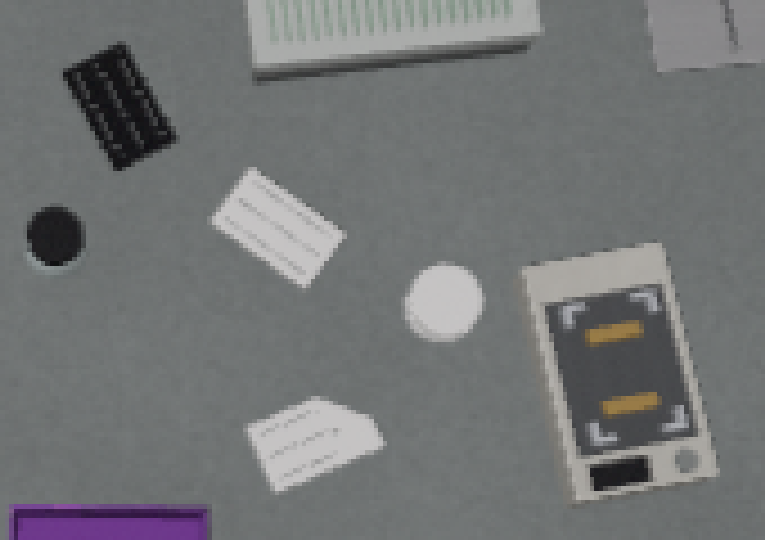

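View pics/c2.png

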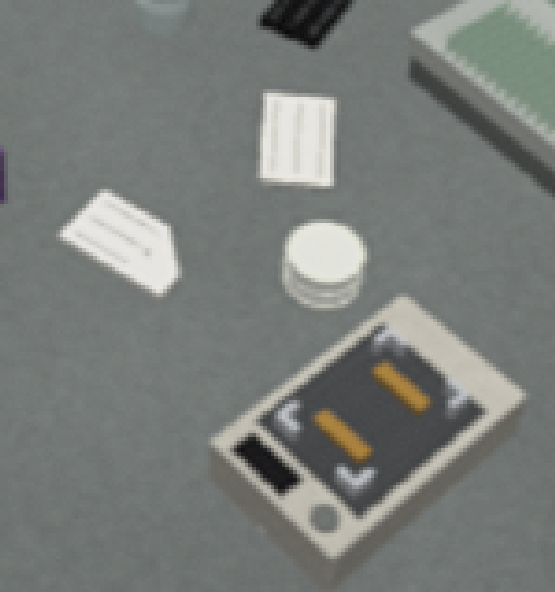

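Crops confirm it. The nearer plate (top full-res 304,218) has the snapped corner. The farther one (296,170) is whole, white and three-lined. The black one is the look-alike. Next I measure the bed and tray.

Run:
```python
from h import *
t=grab_frame('top'); s=grab_frame('side')
for n,f,box in(('top',t,(345,165,400,240)),('side',s,(275,265,375,350))):
    im=f['frame'].astype(int); x0,y0,x1,y1=box
    sub=np.zeros(im.shape[:2],bool); sub[y0:y1,x0:x1]=1
    def rect(m,z,name,amin):
        cs,_=cv2.findContours((m&sub).astype(np.uint8),cv2.RETR_EXTERNAL,cv2.CHAIN_APPROX_NONE)
        for c in cs:
            if cv2.contourArea(c)<amin: continue
            w=plane(f,c[:,0],z); rc=cv2.minAreaRect((w[:,:2]*1000).astype(np.float32))
            M=cv2.moments(c); cen=(M['m10']/M['m00'],M['m01']/M['m00'])
            print(n,name,np.round(cen,1),np.round(rc[0],1),np.round(rc[1],1),round(rc[2],1),'cen',plane(f,cen,z)[0].round(4))
    rect((im.min(2)>150),.048,'block',800)
    brass=(im[:,:,0]-im[:,:,2]>50); rect(brass,.055,'brass',15)
    g=((im[:,:,2]-im[:,:,0]>8)&(im.min(2)>110)); rect(g,.064,'guide',5)
    d=(im.max(2)<95); rect(cv2.morphologyEx(((im.max(2)<105)|brass|g).astype(np.uint8),cv2.MORPH_OPEN,np.ones((3,3)))>0,.05,'bed',300)
save(t,'w1.png',(345,165,400,240),8); save(s,'w2.png',(275,265,375,350),7)
f=t
c=np.array([[264,290],[330,290],[330,366],[264,366]])/1.5
w=plane(t,c,.06); print('tray',w.round(3),w.mean(0).round(3))
c=np.array([[356,349],[422,349],[422,424],[355,424]])/1.5
w=plane(t,c,.06); print('purple',w.round(3),w.mean(0).round(3))
print('jar',plane(t,np.array([[371,259]])/1.5,.06),'bottle',plane(t,np.array([[336,224]])/1.5,.14))
```

```text
top block [372.2 202.1] [ 525.2 -301. ] [197.3 117.3] 10.6 cen [ 0.524  -0.3012  0.048 ]
top brass [374.4 209.2] [ 496.2 -306.9] [10.8 43. ] 11.4 cen [ 0.496  -0.3064  0.055 ]
top brass [370.9 193.5] [ 554.7 -295.7] [11.  42.4] 11.5 cen [ 0.5549 -0.2961  0.055 ]
top bed [372.3 201.4] [ 524.9 -301.1] [127.4  96.5] 11.0 cen [ 0.526  -0.3011  0.05  ]
side block [323.7 303.8] [ 526.2 -304. ] [197.6 117.2] 10.9 cen [ 0.5216 -0.307   0.048 ]
side brass [316.9 307. ] [ 497.4 -309.5] [14.4 44.5] 11.6 cen [ 0.4973 -0.3097  0.055 ]
side brass [332.9 294.1] [ 556.7 -297.7] [15.  45.6] 11.2 cen [ 0.5567 -0.2981  0.055 ]
side bed [325.6 302.4] [ 526.4 -304.5] [126.9  97. ] 10.7 cen [ 0.5276 -0.3069  0.05  ]
tray [[0.554 0.423 0.06 ]
 [0.554 0.261 0.06 ]
 [0.368 0.257 0.06 ]
 [0.367 0.417 0.06 ]] [0.461 0.34  0.06 ]
purple [[0.409 0.195 0.06 ]
 [0.409 0.035 0.06 ]
 [0.231 0.037 0.06 ]
 [0.23  0.196 0.06 ]] [0.32  0.116 0.06 ]
jar [[0.6328856  0.16006305 0.06      ]] bottle [[0.69927707 0.24186704 0.14      ]]
```

View pics/w1.png

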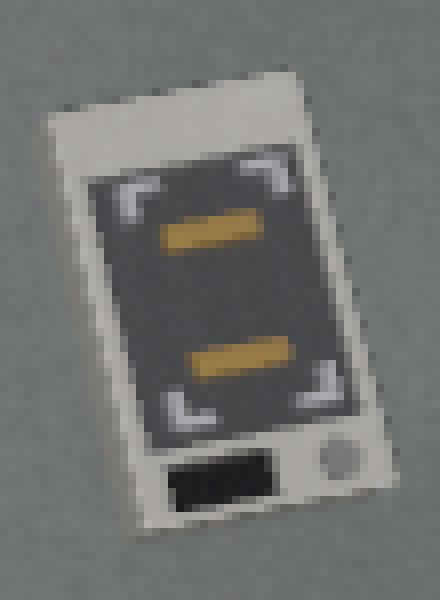

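View pics/w2.png

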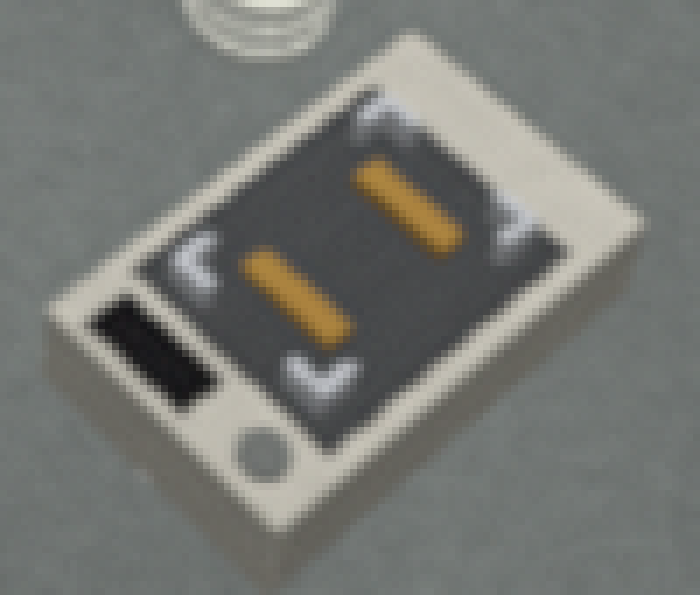

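{"op": "send_rows", "data": {
  "series": [
    [[0, 0, 0], [0, 0, 1]],
    [[0, 0, 0], [0, 0, 1]],
    [[0, 0, 0], [0, 0, 1]],
    [[0, 0, 0], [0, 0, 1]],
    [[0, 0, 0], [0, 0, 1]],
    [[0, 0, 0], [0, 0, 1]],
    [[0, 0, 0], [0, 0, 1]],
    [[0, 0, 0], [0, 0, 1]],
    [[0, 0, 0], [0, 0, 1]],
    [[0, 0, 0], [0, 0, 0.1]],
    [[0, 0, 0], [0, 0, 0]]
  ],
  "fingers": 0,
  "grip_force": 60
}}

```text
clock: 1.68
tcp_pos: [0.2426, 0.6299, 0.2312]
orientation: [3.076, 0.64, -0.0]
contact_force: [0.1, 0.2, 0.3]
grip_width: 0.0855
```

```bash
cat >> h.py <<'E'
def d(*targets,yaw=None):
    o=r.get_obs(); M=R.from_rotvec(o['orientation']).as_matrix(); p=o['tcp_pos']
    print('t',o['clock'],'tcp',p.round(4),'yaw',np.degrees(np.arctan2(M[1,0],M[0,0])).round(2),'z',M[:,2].round(4),'F',o['contact_force'].round(1),'w',round(o['grip_width'],4))
    for q in targets:
        v=(np.array(q)-p); s=M.T@v; print('->',q,'tool',s.round(4),'rows',(np.linalg.norm(s)/.055).round(1)); p=np.array(q)
    if yaw is not None:
        print('turn units z',round((np.degrees(np.arctan2(M[1,0],M[0,0]))-yaw+180)%360-180,2)/5)
E
python3 -c "
from h import *
d((.5,.3,.23),(.474,-.05,.15),yaw=23.3)"
```

```text
t 1.675 tcp [0.2426 0.6299 0.2312] yaw 23.51 z [-0.e+00 -1.e-04 -1.e+00] F [0.1 0.2 0.3] w 0.0855
-> (0.5, 0.3, 0.23) tool [0.1044 0.4052 0.0012] rows 7.6
-> (0.474, -0.05, 0.15) tool [-0.1635  0.3106  0.08  ] rows 6.5
turn units z 0.041999999999999996
```

{"op": "send_rows", "data": {
  "series": [
    [[0.013, 0.0506, 0], [0, 0, 0]],
    [[0.013, 0.0506, 0], [0, 0, 0]],
    [[0.013, 0.0506, 0], [0, 0, 0]],
    [[0.013, 0.0506, 0], [0, 0, 0]],
    [[0.013, 0.0506, 0], [0, 0, 0]],
    [[0.013, 0.0506, 0], [0, 0, 0]],
    [[0.013, 0.0506, 0], [0, 0, 0]],
    [[0.013, 0.0506, 0], [0, 0, 0]],
    [[-0.0233, 0.0444, 0.0114], [0, 0, 0]],
    [[-0.0233, 0.0444, 0.0114], [0, 0, 0]],
    [[-0.0233, 0.0444, 0.0114], [0, 0, 0]],
    [[-0.0233, 0.0444, 0.0114], [0, 0, 0]],
    [[-0.0233, 0.0444, 0.0114], [0, 0, 0]],
    [[-0.0233, 0.0444, 0.0114], [0, 0, 0]],
    [[-0.0233, 0.0444, 0.0114], [0, 0, 0]],
    [[0, 0, 0], [0, 0, 0]],
    [[0, 0, 0], [0, 0, 0]]
  ]
}}

```text
clock: 3.8
tcp_pos: [0.4733, -0.0498, 0.1517]
orientation: [-3.076, -0.639, -0.001]
contact_force: [0.2, 0.8, -0.1]
grip_width: 0.0852
```

```bash
python3 -c "
from h import *
d((.474,-.05,.06),(.474,-.05,.008),yaw=23.3)"
```

```text
t 3.8 tcp [ 0.4733 -0.0498  0.1517] yaw 23.46 z [ 4.e-04  4.e-04 -1.e+00] F [ 0.2  0.8 -0.1] w 0.0852
-> (0.474, -0.05, 0.06) tool [0.0005 0.0005 0.0917] rows 1.7
-> (0.474, -0.05, 0.008) tool [-0.     0.     0.052] rows 0.9
turn units z 0.032
```

{"op": "send_rows", "data": {
  "series": [
    [[0, 0, 0.046], [0, 0, 0]],
    [[0, 0, 0.046], [0, 0, 0]],
    [[0, 0, 0.04], [0, 0, 0]],
    [[0, 0, 0], [0, 0, 0]],
    [[0, 0, 0], [0, 0, 0]]
  ],
  "fingers": 48
}}

```text
clock: 4.42
tcp_pos: [0.4741, -0.0495, 0.0207]
orientation: [-3.076, -0.64, -0.003]
contact_force: [-0.2, -0.5, 0.6]
grip_width: 0.0694
```

```bash
python3 -c "
from h import *
d((.474,-.05,.004))
t=grab_frame('top'); s=grab_frame('side')
save(t,'g1.png',(260,180,350,260),8); save(s,'g2.png',(200,180,320,310),4.5)"
```

```text
t 4.425 tcp [ 0.4741 -0.0495  0.0207] yaw 23.51 z [ 1.6e-03  4.0e-04 -1.0e+00] F [-0.2 -0.5  0.6] w 0.0694
-> (0.474, -0.05, 0.004) tool [-0.0003  0.0005  0.0167] rows 0.3
```

View pics/g2.png

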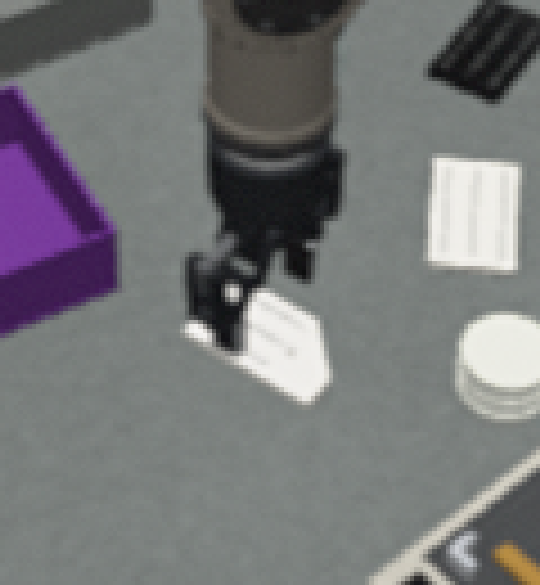

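View pics/g1.png

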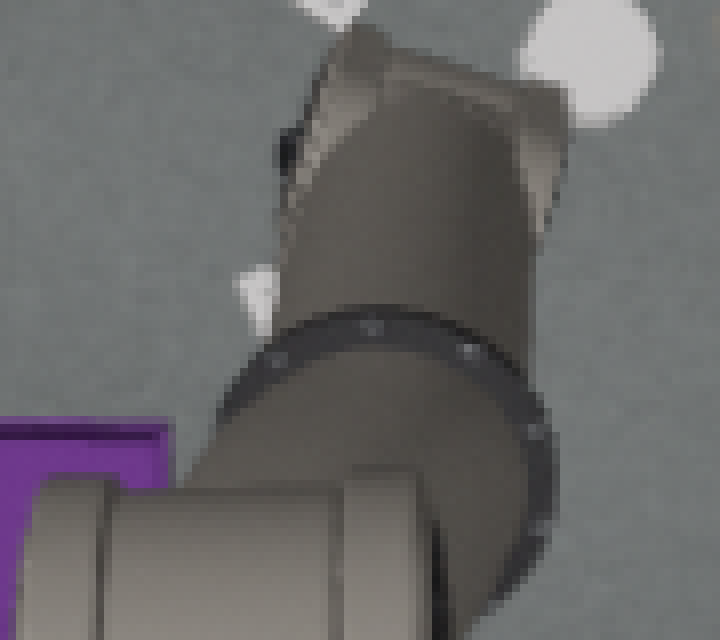

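Side crop: the fingers straddle the chipped plate around (235,330) in the crop, still a little above it. Lowering gently now.

{"op": "send_rows", "data": {
  "series": [
    [[0, 0, 0.008], [0, 0, 0]],
    [[0, 0, 0.006], [0, 0, 0]],
    [[0, 0, 0.003], [0, 0, 0]],
    [[0, 0, 0], [0, 0, 0]]
  ]
}}

```text
clock: 5.03
tcp_pos: [0.4727, -0.0503, 0.0022]
orientation: [-3.076, -0.638, 0.001]
contact_force: [-0.2, 0.2, 0.5]
grip_width: 0.0696
```

{"op": "send_rows", "data": {
  "series": [
    [[0, 0, 0.002], [0, 0, 0]],
    [[0, 0, 0.001], [0, 0, 0]],
    [[0, 0, 0], [0, 0, 0]]
  ]
}}

```text
clock: 5.4
tcp_pos: [0.4729, -0.0503, -0.0006]
orientation: [-3.076, -0.638, 0.0]
contact_force: [0.1, -0.2, -0.3]
grip_width: 0.0694
```

{"op": "send_rows", "data": {
  "series": [
    [[0, 0, 0.002], [0, 0, 0]],
    [[0, 0, 0], [0, 0, 0]]
  ]
}}

```text
clock: 5.65
tcp_pos: [0.4728, -0.0502, -0.0026]
orientation: [-3.076, -0.638, 0.0]
contact_force: [0.1, -0.4, 0.8]
grip_width: 0.0693
```

{"op": "send_rows", "data": {
  "series": [
    [[0, 0, 0.002], [0, 0, 0]],
    [[0, 0, 0], [0, 0, 0]]
  ]
}}

```text
clock: 5.9
tcp_pos: [0.4729, -0.0502, -0.0047]
orientation: [-3.076, -0.638, 0.0]
contact_force: [0.2, 0.9, 0.8]
grip_width: 0.0689
```

{"op": "send_rows", "data": {
  "series": [
    [[0, 0, 0.001], [0, 0, 0]],
    [[0, 0, 0], [0, 0, 0]]
  ]
}}

```text
clock: 6.15
tcp_pos: [0.4729, -0.0503, -0.0056]
orientation: [-3.076, -0.638, 0.0]
contact_force: [-0.3, 0.1, 0.3]
grip_width: 0.0696
```

{"op": "send_rows", "data": {
  "series": [
    [[0, 0, 0], [0, 0, 0]],
    [[0, 0, 0], [0, 0, 0]],
    [[0, 0, 0], [0, 0, 0]],
    [[0, 0, 0], [0, 0, 0]],
    [[0, 0, 0], [0, 0, 0]]
  ],
  "fingers": 140,
  "grip_force": 60
}}

```text
clock: 6.78
tcp_pos: [0.4739, -0.05, -0.0045]
orientation: [-3.076, -0.638, -0.003]
contact_force: [-0.8, 1.2, 13.9]
grip_width: 0.0581
```

{"op": "send_rows", "data": {
  "series": [
    [[0, 0, -0.003], [0, 0, 0]],
    [[0, 0, -0.03], [0, 0, 0]],
    [[0, 0, -0.05], [0, 0, 0]],
    [[0, 0, -0.05], [0, 0, 0]],
    [[0, 0, 0], [0, 0, 0]]
  ]
}}

```text
clock: 7.4
tcp_pos: [0.4752, -0.0503, 0.1306]
orientation: [3.076, 0.638, 0.011]
contact_force: [-0.0, -0.1, -1.7]
grip_width: 0.0583
```

```bash
python3 -c "
from h import *
d((.474,-.05,.23),(.5,.2,.23),(.461,.340,.23))
s=grab_frame('side')
save(s,'g3.png',(200,150,320,280),4.5)"
```

```text
t 7.4 tcp [ 0.4752 -0.0503  0.1306] yaw 23.42 z [ 0.0066  0.0011 -1.    ] F [-0.  -0.1 -1.7] w 0.0583
-> (0.474, -0.05, 0.23) tool [-0.0004 -0.0006 -0.0994] rows 1.8
-> (0.5, 0.2, 0.23) tool [ 0.1232 -0.2191  0.0004] rows 4.6
-> (0.461, 0.34, 0.23) tool [ 1.99e-02 -1.44e-01 -1.00e-04] rows 2.6
```

View pics/g3.png

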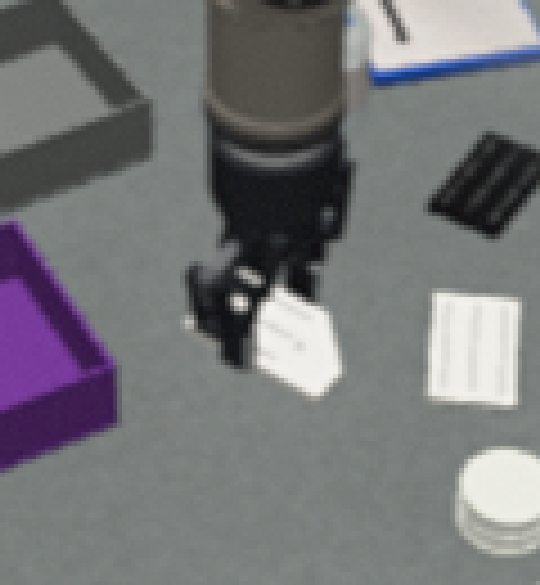

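The plate is held (crop 300,340). Moving on to the grey tray.

{"op": "send_rows", "data": {
  "series": [
    [[0, 0, -0.02], [0, 0, 0]],
    [[0.0204, -0.052, 0], [0, 0, 0]],
    [[0.0204, -0.052, 0], [0, 0, 0]],
    [[0.0204, -0.052, 0], [0, 0, 0]],
    [[0.0204, -0.052, 0], [0, 0, 0]],
    [[0.0204, -0.052, 0], [0, 0, 0]],
    [[0.0204, -0.052, 0], [0, 0, 0]],
    [[0.0204, -0.052, 0], [0, 0, 0]],
    [[0, 0, 0], [0, 0, 0]],
    [[0, 0, 0], [0, 0, 0]]
  ]
}}

```text
clock: 8.7
tcp_pos: [0.4584, 0.3394, 0.1457]
orientation: [3.074, 0.638, -0.004]
contact_force: [-0.1, -1.3, -0.1]
grip_width: 0.058
```

```bash
python3 -c "
from h import *
d((.461,.340,.03))
s=grab_frame('side')
save(s,'g4.png',(110,80,290,260),3.2)"
```

```text
t 8.7 tcp [0.4584 0.3394 0.1457] yaw 23.43 z [-0.0023 -0.0028 -1.    ] F [-0.1 -1.3 -0.1] w 0.058
-> (0.461, 0.34, 0.03) tool [0.003  0.0002 0.1157] rows 2.1
```

View pics/g4.png

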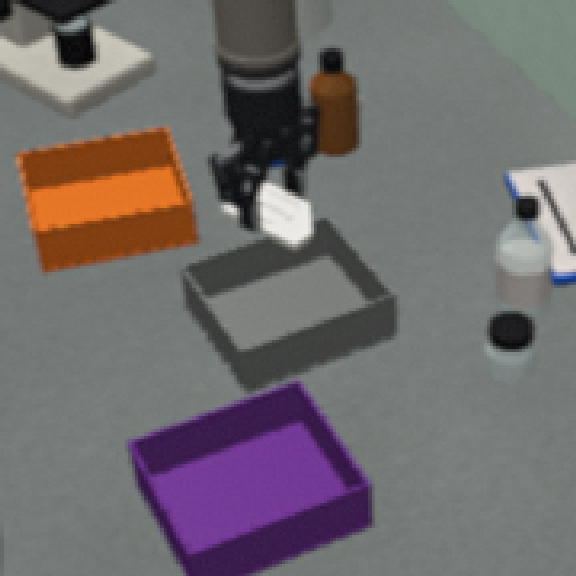

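{"op": "send_rows", "data": {
  "series": [
    [[0.001, 0, 0.04], [0, 0, 0]],
    [[0.001, 0, 0.04], [0, 0, 0]],
    [[0, 0, 0.028], [0, 0, 0]],
    [[0, 0, 0], [0, 0, 0]],
    [[0, 0, 0], [0, 0, 0]]
  ]
}}

```text
clock: 9.38
tcp_pos: [0.462, 0.3407, 0.0404]
orientation: [-3.076, -0.635, -0.001]
contact_force: [0.1, 0.1, -0.9]
grip_width: 0.058
```

```bash
python3 -c "
from h import *
d((.461,.340,.03))
s=grab_frame('side')
print(proj(s,[.461,.34,.004])-[110,80])
save(s,'g5.png',(110,80,290,260),3.2)"
```

```text
t 9.375 tcp [0.462  0.3407 0.0404] yaw 23.34 z [ 9.e-04  4.e-04 -1.e+00] F [ 0.1  0.1 -0.9] w 0.058
-> (0.461, 0.34, 0.03) tool [-0.0012  0.0003  0.0104] rows 0.2
[[88.17210162 99.63917616]]
```

View pics/g5.png

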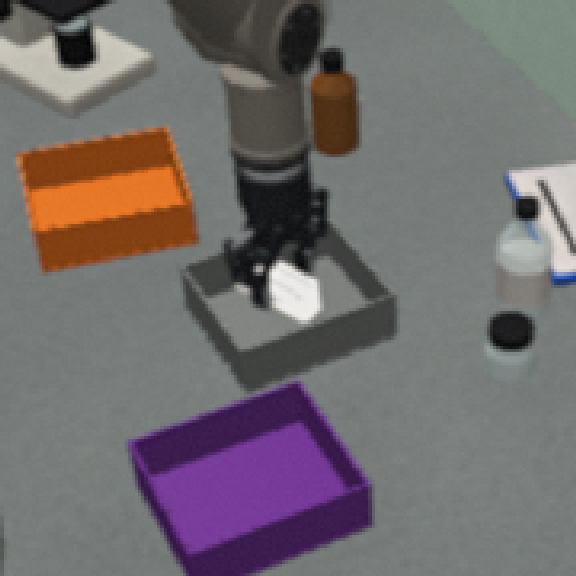

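The plate is inside the tray walls (crop 295,292). Lower slightly and release.

{"op": "send_rows", "data": {
  "series": [
    [[0, 0, 0.015], [0, 0, 0]],
    [[0, 0, 0.01], [0, 0, 0]],
    [[0, 0, 0], [0, 0, 0]],
    [[0, 0, 0], [0, 0, 0]]
  ]
}}

```text
clock: 9.93
tcp_pos: [0.4612, 0.3413, 0.0145]
orientation: [3.076, 0.638, -0.0]
contact_force: [-0.9, -0.2, -1.3]
grip_width: 0.0581
```

{"op": "send_rows", "data": {
  "series": [
    [[0, 0, 0], [0, 0, 0]],
    [[0, 0, 0], [0, 0, 0]],
    [[0, 0, 0], [0, 0, 0]],
    [[0, 0, 0], [0, 0, 0]],
    [[0, 0, -0.04], [0, 0, 0]],
    [[0, 0, -0.05], [0, 0, 0]],
    [[0, 0, -0.06], [0, 0, 0]],
    [[0, 0, 0], [0, 0, 1]],
    [[0, 0, 0], [0, 0, 1]],
    [[0, 0, 0], [0, 0, 1]],
    [[0, 0, 0], [0, 0, 1]],
    [[0, 0, 0], [0, 0, 1]],
    [[0, 0, 0], [0, 0, 1]],
    [[0, 0, 0], [0, 0, 1]],
    [[0, 0, 0], [0, 0, 1]],
    [[0, 0, 0], [0, 0, 1]],
    [[0, 0, 0], [0, 0, 1]],
    [[0, 0, 0], [0, 0, 1]],
    [[0, 0, 0], [0, 0, 1]],
    [[0, 0, 0], [0, 0, 0]]
  ],
  "fingers": 0
}}

```text
clock: 12.42
tcp_pos: [0.461, 0.3414, 0.1645]
orientation: [2.983, -0.984, 0.0]
contact_force: [-0.5, -0.0, 0.3]
grip_width: 0.0855
```

```bash
python3 -c "
from h import *
d((.51,.15,.16),(.656,-.027,.16),yaw=-37)
s=grab_frame('side')
save(s,'g6.png',(110,80,350,260),3.2)"
```

```text
t 12.425 tcp [0.461  0.3414 0.1645] yaw -36.52 z [ 0.e+00 -2.e-04 -1.e+00] F [-0.5 -0.   0.3] w 0.0855
-> (0.51, 0.15, 0.16) tool [0.1533 0.1246 0.0045] rows 3.6
-> (0.656, -0.027, 0.16) tool [0.2227 0.0554 0.    ] rows 4.2
turn units z 0.096
```

View pics/g6.png

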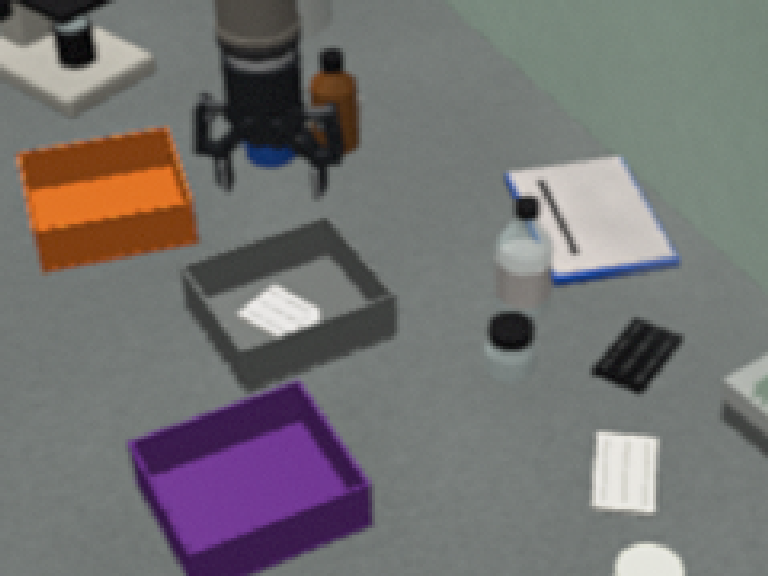

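Chipped plate is lying flat in the grey tray (crop 280,310). Now the whole plate.

{"op": "send_rows", "data": {
  "series": [
    [[0.0383, 0.0312, 0.001], [0, 0, 0]],
    [[0.0383, 0.0312, 0.001], [0, 0, 0]],
    [[0.0383, 0.0312, 0.001], [0, 0, 0]],
    [[0.0383, 0.0312, 0.001], [0, 0, 0]],
    [[0.0557, 0.0139, 0], [0, 0, 0]],
    [[0.0557, 0.0139, 0], [0, 0, 0]],
    [[0.0557, 0.0139, 0], [0, 0, 0]],
    [[0.0557, 0.0139, 0], [0, 0, 0.1]],
    [[0, 0, 0], [0, 0, 0]],
    [[0, 0, 0], [0, 0, 0]],
    [[0, 0, 0], [0, 0, 0]]
  ],
  "fingers": 48
}}

```text
clock: 13.85
tcp_pos: [0.655, -0.0258, 0.1602]
orientation: [-2.979, 0.994, 0.002]
contact_force: [0.0, -0.2, -0.4]
grip_width: 0.0696
```

```bash
python3 -c "
from h import *
d((.6562,-.027,.025),yaw=-37)"
```

```text
t 13.85 tcp [ 0.655  -0.0258  0.1602] yaw -36.92 z [-8.0e-04  1.1e-03 -1.0e+00] F [ 0.  -0.2 -0.4] w 0.0696
-> (0.6562, -0.027, 0.025) tool [0.0019 0.0003 0.1352] rows 2.5
turn units z 0.016
```

{"op": "send_rows", "data": {
  "series": [
    [[0.002, 0, 0.05], [0, 0, 0]],
    [[0, 0, 0.05], [0, 0, 0]],
    [[0, 0, 0.035], [0, 0, 0]],
    [[0, 0, 0], [0, 0, 0]],
    [[0, 0, 0], [0, 0, 0]]
  ]
}}

```text
clock: 14.48
tcp_pos: [0.6581, -0.0282, 0.0271]
orientation: [-2.978, 0.997, -0.003]
contact_force: [0.4, -0.3, 1.0]
grip_width: 0.0696
```

```bash
python3 -c "
from h import *
d((.6562,-.027,-.003),yaw=-37)
s=grab_frame('side')
save(s,'g7.png',(250,160,370,280),5)"
```

```text
t 14.475 tcp [ 0.6581 -0.0282  0.0271] yaw -37.01 z [ 2.e-03  2.e-04 -1.e+00] F [ 0.4 -0.3  1. ] w 0.0696
-> (0.6562, -0.027, -0.003) tool [-0.0023  0.0002  0.0301] rows 0.5
turn units z -0.002
```

View pics/g7.png

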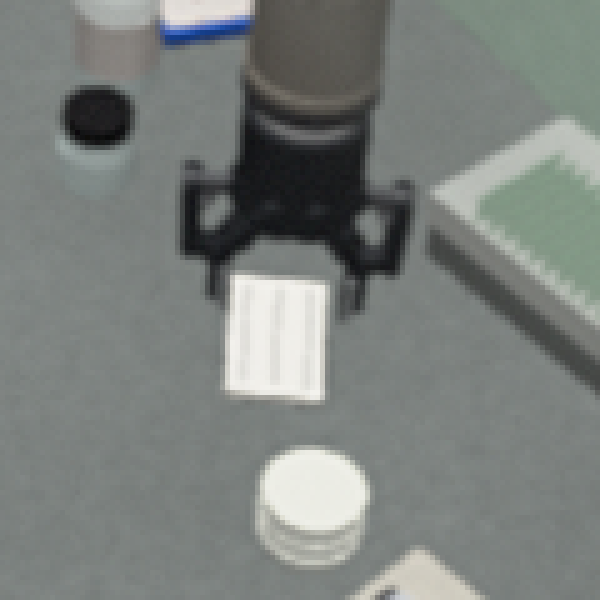

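{"op": "send_rows", "data": {
  "series": [
    [[0, 0, 0.012], [0, 0, 0]],
    [[0, 0, 0.005], [0, 0, 0]],
    [[0, 0, 0], [0, 0, 0]],
    [[0, 0, 0], [0, 0, 0]]
  ]
}}

```text
clock: 15.02
tcp_pos: [0.6573, -0.0289, 0.0086]
orientation: [-2.979, 0.999, -0.0]
contact_force: [0.4, 0.0, 0.5]
grip_width: 0.0692
```

```bash
python3 -c "
from h import *
d((.6562,-.027,-.003),yaw=-37)
s=grab_frame('side')
save(s,'g8.png',(270,190,340,260),8)"
```

```text
t 15.025 tcp [ 0.6573 -0.0289  0.0086] yaw -37.08 z [ 1.e-04 -0.e+00 -1.e+00] F [0.4 0.  0.5] w 0.0692
-> (0.6562, -0.027, -0.003) tool [-0.002  -0.0009  0.0116] rows 0.2
turn units z -0.016
```

View pics/g8.png

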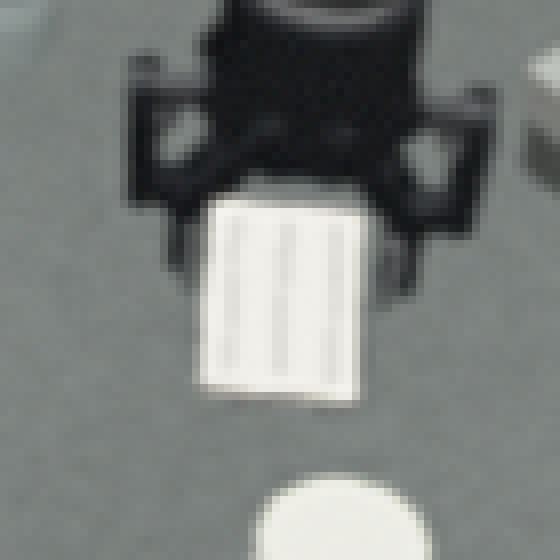

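{"op": "send_rows", "data": {
  "series": [
    [[-0.002, -0.001, 0.005], [0, 0, 0]],
    [[0, 0, 0.005], [0, 0, 0]],
    [[0, 0, 0.002], [0, 0, 0]],
    [[0, 0, 0], [0, 0, 0]]
  ]
}}

```text
clock: 15.58
tcp_pos: [0.656, -0.0269, -0.0038]
orientation: [2.978, -0.999, -0.001]
contact_force: [-0.4, 0.6, 0.2]
grip_width: 0.0693
```

{"op": "send_rows", "data": {
  "series": [
    [[0, 0, 0], [0, 0, 0]],
    [[0, 0, 0], [0, 0, 0]],
    [[0, 0, 0], [0, 0, 0]],
    [[0, 0, 0], [0, 0, 0]],
    [[0, 0, 0], [0, 0, 0]]
  ],
  "fingers": 140,
  "grip_force": 60
}}

```text
clock: 16.2
tcp_pos: [0.6566, -0.0271, -0.0029]
orientation: [-2.978, 0.999, -0.001]
contact_force: [-0.8, -0.1, 6.0]
grip_width: 0.0579
```

```bash
python3 -c "
from h import *
d((.6562,-.027,-.003),yaw=-37)"
```

```text
t 16.2 tcp [ 0.6566 -0.0271 -0.0029] yaw -37.09 z [ 9.e-04 -0.e+00 -1.e+00] F [-0.8 -0.1  6. ] w 0.0579
-> (0.6562, -0.027, -0.003) tool [-0.0004  0.0002  0.0001] rows 0.0
turn units z -0.018
```

{"op": "send_rows", "data": {
  "series": [
    [[0, 0, -0.003], [0, 0, 0]],
    [[0, 0, -0.03], [0, 0, 0]],
    [[0, 0, -0.06], [0, 0, 0]],
    [[0, 0, -0.06], [0, 0, 0]],
    [[0, 0, 0], [0, 0, 1]],
    [[0, 0, 0], [0, 0, 1]],
    [[0, 0, 0], [0, 0, 1]],
    [[0, 0, 0], [0, 0, 1]],
    [[0, 0, 0], [0, 0, 1]],
    [[0, 0, 0], [0, 0, 1]],
    [[0, 0, 0], [0, 0, 1]],
    [[0, 0, 0], [0, 0, 1]],
    [[0, 0, 0], [0, 0, 0.4]],
    [[0, 0, 0], [0, 0, 0]],
    [[0, 0, 0], [0, 0, 0]]
  ]
}}

```text
clock: 18.08
tcp_pos: [0.6561, -0.0268, 0.1494]
orientation: [2.424, -1.999, -0.0]
contact_force: [-0.2, -0.2, -0.9]
grip_width: 0.058
```

```bash
python3 -c "
from h import *
d((.526,-.303,.15),yaw=-79)
s=grab_frame('side')
save(s,'g9.png',(230,100,370,240),4)"
```

```text
t 18.075 tcp [ 0.6561 -0.0268  0.1494] yaw -79.01 z [-2.e-04  1.e-04 -1.e+00] F [-0.2 -0.2 -0.9] w 0.058
-> (0.526, -0.303, 0.15) tool [ 0.2464  0.1803 -0.0006] rows 5.6
turn units z -0.002
```

View pics/g9.png

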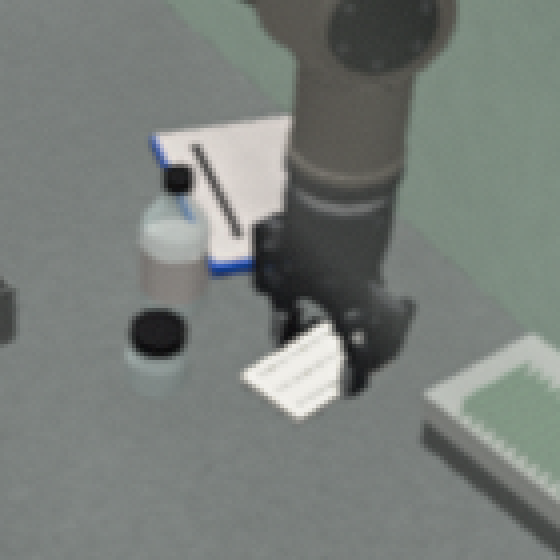

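Whole plate held level (crop 300,375). Over to the bed.

{"op": "send_rows", "data": {
  "series": [
    [[0.041, 0.03, 0], [0, 0, 0]],
    [[0.041, 0.03, 0], [0, 0, 0]],
    [[0.041, 0.03, 0], [0, 0, 0]],
    [[0.041, 0.03, 0], [0, 0, 0]],
    [[0.041, 0.03, 0], [0, 0, 0]],
    [[0.041, 0.03, 0], [0, 0, 0]],
    [[0, 0, 0], [0, 0, 0]],
    [[0, 0, 0], [0, 0, 0]],
    [[0, 0, 0], [0, 0, 0]]
  ]
}}

```text
clock: 19.25
tcp_pos: [0.5271, -0.3008, 0.1493]
orientation: [-2.425, 1.996, 0.001]
contact_force: [0.3, 0.7, -0.7]
grip_width: 0.0578
```

```bash
python3 -c "
from h import *
d((.526,-.303,.08),yaw=-79)
s=grab_frame('side');t=grab_frame('top')
save(s,'g10.png',(270,220,390,350),4.5);save(t,'g11.png',(330,150,420,250),6)"
```

```text
t 19.25 tcp [ 0.5271 -0.3008  0.1493] yaw -78.92 z [ 1.e-04  9.e-04 -1.e+00] F [ 0.3  0.7 -0.7] w 0.0578
-> (0.526, -0.303, 0.08) tool [0.002  0.0015 0.0693] rows 1.3
turn units z 0.016
```

View pics/g10.png

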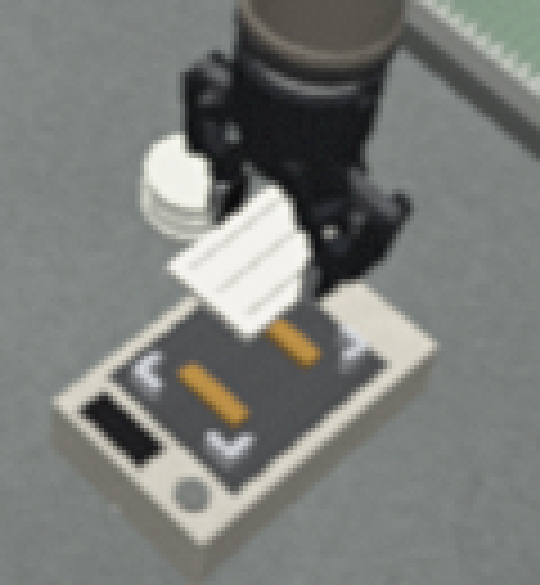

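View pics/g11.png

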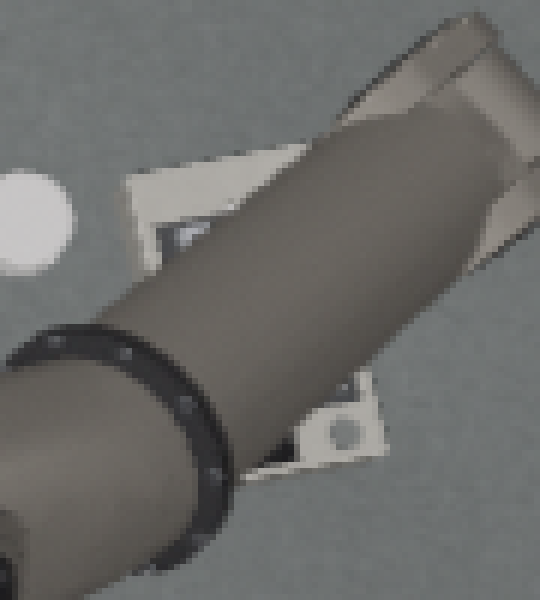

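{"op": "send_rows", "data": {
  "series": [
    [[0.002, 0.0015, 0.03], [0, 0, 0]],
    [[0, 0, 0.03], [0, 0, 0]],
    [[0, 0, 0.018], [0, 0, 0]],
    [[0, 0, 0.005], [0, 0, 0]],
    [[0, 0, 0], [0, 0, 0]],
    [[0, 0, 0], [0, 0, 0]]
  ]
}}

```text
clock: 20.1
tcp_pos: [0.5256, -0.3051, 0.0675]
orientation: [-2.423, 2.0, -0.003]
contact_force: [-0.1, -0.3, -1.4]
grip_width: 0.058
```

```bash
python3 -c "
from h import *
d((.526,-.303,.064),yaw=-79)
s=grab_frame('side')
save(s,'g12.png',(280,265,370,345),7)
bx=np.array([np.cos(np.radians(11)),np.sin(np.radians(11)),0]);by=np.array([-bx[1],bx[0],0]);c=np.array([.526,-.303,0])
for n,z in(('bed',.05),('plate_bot',r.get_obs()['tcp_pos'][2]+.003)):
  cc=c if n=='bed' else r.get_obs()['tcp_pos']*[1,1,0]
  for sx,sy in((-50,-30),(-50,30),(50,-30)): print(n,sx,sy,((proj(s,cc+bx*sx/1e3+by*sy/1e3+[0,0,z])[0]-[280,265])*7).round(0))"
```

```text
t 20.1 tcp [ 0.5256 -0.3051  0.0675] yaw -79.07 z [ 1.5e-03 -7.0e-04 -1.0e+00] F [-0.1 -0.3 -1.4] w 0.058
-> (0.526, -0.303, 0.064) tool [-0.002  -0.0008  0.0035] rows 0.1
turn units z -0.014000000000000002
bed -50 -30 [276. 387.]
bed -50 30 [157. 277.]
bed 50 -30 [461. 234.]
plate_bot -50 -30 [285. 361.]
plate_bot -50 30 [164. 250.]
plate_bot 50 -30 [472. 207.]
```

View pics/g12.png

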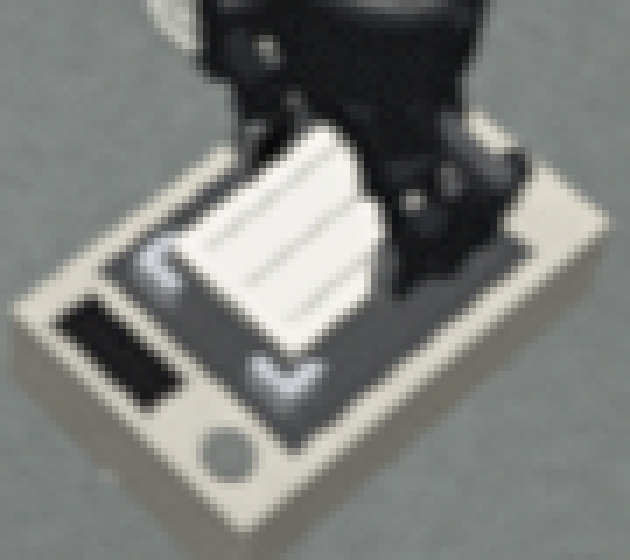

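```bash
python3 -c "
from h import *
s=grab_frame('side'); d()
im=s['frame'].astype(int)
m=((im.min(2)>195)&(im[:,:,2]-im[:,:,0]<4)).astype(np.uint8); m[:265]=0;m[:,:295]=0;m[320:]=0;m[:,345:]=0
cs,_=cv2.findContours(m,cv2.RETR_EXTERNAL,cv2.CHAIN_APPROX_NONE); c=max(cs,key=cv2.contourArea)
print(cv2.contourArea(c))
z=r.get_obs()['tcp_pos'][2]+.011
w=plane(s,c[:,0],z)[:,:2]*1000
a=np.radians(11); b=np.array([526.5,-304.2]); l=(w-b)@np.array([[np.cos(a),-np.sin(a)],[np.sin(a),np.cos(a)]])
print('bed-frame mm'); 
for k,(p,q) in enumerate(zip(c[:,0],l)):
  if k%2==0: print(p,q.round(1),end=' ')
big=cv2.resize(m[265:345,280:370]*255,None,fx=7,fy=7,interpolation=0); cv2.imwrite('pics/m1.png',big)
"
```

```text
t 20.2 tcp [ 0.5255 -0.305   0.0673] yaw -79.07 z [ 1.4e-03 -5.0e-04 -1.0e+00] F [ 0.8  0.3 -0.8] w 0.0579
479.0
bed-frame mm
[324 284] [22.3 27.5] [322 286] [13.7 26.6] [320 288] [ 5.1 25.6] [318 289] [-1.1 26.8] [316 291] [-9.6 25.9] [314 292] [-15.7  27.1] [312 294] [-24.1  26.2] [310 295] [-30.2  27.3] [308 297] [-38.4  26.4] [306 298] [-44.5  27.6] [304 299] [-50.5  28.8] [306 301] [-50.9  21.3] [308 303] [-51.3  13.9] [310 304] [-49.5   8.6] [312 306] [-49.9   1.3] [314 308] [-50.3  -6. ] [316 310] [-50.7 -13.2] [318 312] [-51.1 -20.4] [320 313] [-49.4 -25.6] [322 314] [-47.7 -30.7] [324 312] [-39.7 -30. ] [326 311] [-33.8 -31.3] [328 309] [-25.8 -30.6] [330 307] [-17.7 -29.9] [331 306] [-13.6 -29.5] [331 304] [ -9.2 -25.6] [331 302] [ -4.8 -21.6] [332 300] [  1.5 -19.2] [333 298] [  8.  -16.8] [333 296] [ 12.5 -12.7] [332 294] [15. -7.] [330 293] [13.4 -1.6] [330 291] [18.   2.6] [330 289] [22.6  6.8] [329 287] [25.2 12.7] [327 285] [25.9 20.3] [326 284] [26.3 24.2]
```

{"op": "send_rows", "data": {
  "series": [
    [[-0.0013, 0, 0.004], [0, 0, 0]],
    [[0, 0, 0.004], [0, 0, 0]],
    [[0, 0, 0.003], [0, 0, 0]],
    [[0, 0, 0], [0, 0, 0]]
  ],
  "grip_force": 100
}}

```text
clock: 20.7
tcp_pos: [0.5246, -0.3033, 0.0553]
orientation: [-2.423, 2.0, 0.001]
contact_force: [-1.0, -0.4, -0.1]
grip_width: 0.0567
```

{"op": "send_rows", "data": {
  "series": [
    [[0, 0, 0.002], [0, 0, 0]],
    [[0, 0, 0], [0, 0, 0]]
  ]
}}

```text
clock: 20.95
tcp_pos: [0.5248, -0.3034, 0.0539]
orientation: [-2.422, 2.0, 0.0]
contact_force: [-1.8, 1.2, 4.2]
grip_width: 0.0565
```

{"op": "send_rows", "data": {
  "series": [
    [[0, 0, 0.0015], [0, 0, 0]],
    [[0, 0, 0], [0, 0, 0]]
  ]
}}

```text
clock: 21.2
tcp_pos: [0.5248, -0.3034, 0.0528]
orientation: [-2.422, 1.999, 0.0]
contact_force: [-3.5, 2.6, 8.3]
grip_width: 0.0563
```

{"op": "send_rows", "data": {
  "series": [
    [[0, 0, 0.0015], [0, 0, 0]],
    [[0, 0, 0], [0, 0, 0]]
  ]
}}

```text
clock: 21.45
tcp_pos: [0.5248, -0.3034, 0.0514]
orientation: [-2.422, 1.999, 0.0]
contact_force: [-2.6, 3.6, 10.4]
grip_width: 0.0562
```

{"op": "send_rows", "data": {
  "series": [
    [[0, 0, 0.0015], [0, 0, 0]],
    [[0, 0, 0], [0, 0, 0]]
  ]
}}

```text
clock: 21.7
tcp_pos: [0.5248, -0.3034, 0.0499]
orientation: [-2.422, 1.999, 0.0]
contact_force: [-3.7, 3.6, 10.3]
grip_width: 0.0564
```

{"op": "send_rows", "data": {
  "series": [
    [[0, 0, 0.0015], [0, 0, 0]],
    [[0, 0, 0], [0, 0, 0]]
  ]
}}

```text
clock: 21.95
tcp_pos: [0.5248, -0.3034, 0.0484]
orientation: [-2.422, 1.999, 0.0]
contact_force: [-2.8, 2.3, 10.2]
grip_width: 0.0568
```

{"op": "send_rows", "data": {
  "series": [
    [[0, 0, 0.001], [0, 0, 0]],
    [[0, 0, 0], [0, 0, 0]]
  ]
}}

```text
clock: 22.2
tcp_pos: [0.5248, -0.3034, 0.0475]
orientation: [-2.422, 1.999, 0.0]
contact_force: [-3.5, 4.1, 11.8]
grip_width: 0.0564
```

```bash
python3 -c "
from h import *
s=grab_frame('side'); d()
save(s,'g13.png',(280,265,370,345),7)"
```

```text
t 22.25 tcp [ 0.5247 -0.3035  0.0475] yaw -79.08 z [ 5.e-04  8.e-04 -1.e+00] F [-3.8  3.8 11.7] w 0.0566
```

View pics/g13.png

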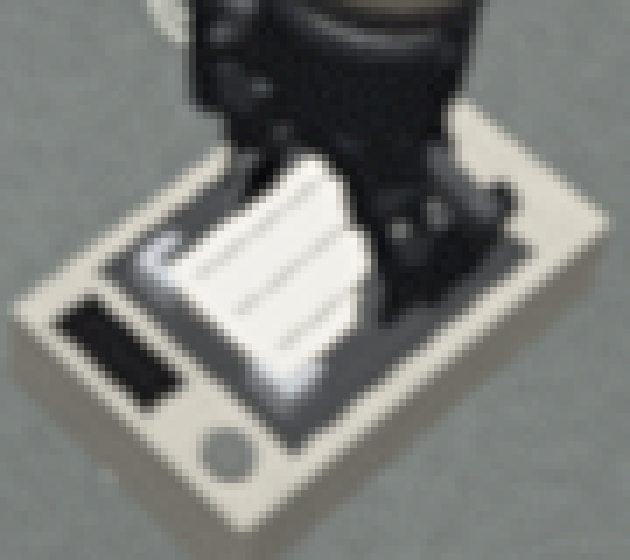

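{"op": "send_rows", "data": {
  "series": [
    [[0, 0, 0], [0, 0, 0]],
    [[0, 0, 0], [0, 0, 0]],
    [[0, 0, 0], [0, 0, 0]],
    [[0, 0, 0], [0, 0, 0]],
    [[0, 0, -0.02], [0, 0, 0]],
    [[0, 0, -0.05], [0, 0, 0]],
    [[0, 0, -0.05], [0, 0, 0]],
    [[0, 0, 0], [0, 0, 0]],
    [[0, 0, 0], [0, 0, 0]]
  ],
  "fingers": 0,
  "grip_force": 60
}}

```text
clock: 23.38
tcp_pos: [0.5247, -0.3032, 0.167]
orientation: [-2.422, 1.999, -0.001]
contact_force: [0.5, 0.1, 0.1]
grip_width: 0.0852
```

```bash
python3 -c "
from h import *
s=grab_frame('side'); d((.526,-.303,.1),yaw=11)
save(s,'g14.png',(280,265,370,345),7)"
```

```text
t 23.425 tcp [ 0.5244 -0.3029  0.1662] yaw -79.06 z [-6.e-04  8.e-04 -1.e+00] F [-0.6  0.5 -1.8] w 0.085
-> (0.526, -0.303, 0.1) tool [ 0.0005 -0.0016  0.0662] rows 1.2
turn units z -18.012
```

View pics/g14.png

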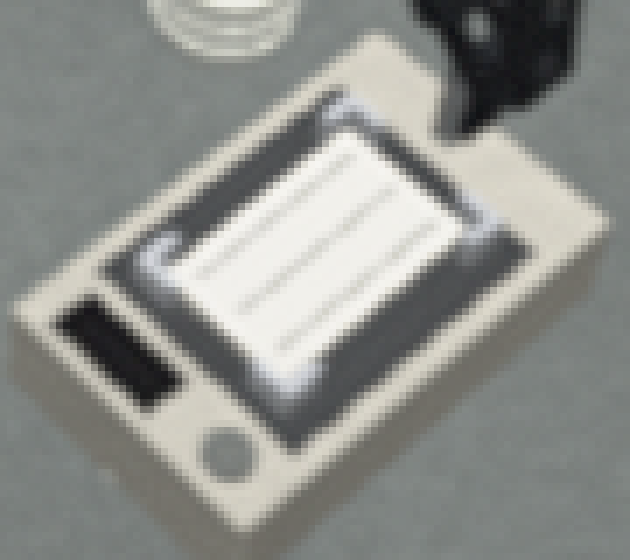

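Plate sits between all four guides (crop 310,255). Turn a quarter and press with a fingertip over each bar (opening ~50 mm).

{"op": "send_rows", "data": {
  "series": [
    [[0, 0, 0], [0, 0, -1]],
    [[0, 0, 0], [0, 0, -1]],
    [[0, 0, 0], [0, 0, -1]],
    [[0, 0, 0], [0, 0, -1]],
    [[0, 0, 0], [0, 0, -1]],
    [[0, 0, 0], [0, 0, -1]],
    [[0, 0, 0], [0, 0, -1]],
    [[0, 0, 0], [0, 0, -1]],
    [[0, 0, 0], [0, 0, -1]],
    [[0, 0, 0], [0, 0, -1]],
    [[0, 0, 0], [0, 0, -1]],
    [[0, 0, 0], [0, 0, -1]],
    [[0, 0, 0], [0, 0, -1]],
    [[0, 0, 0], [0, 0, -1]],
    [[0, 0, 0], [0, 0, -1]],
    [[0, 0, 0], [0, 0, -1]],
    [[0, 0, 0], [0, 0, -1]],
    [[0, 0, 0], [0, 0, -1]],
    [[0, 0, 0], [0, 0, 0]],
    [[0, 0, 0], [0, 0, 0]]
  ],
  "fingers": 107
}}

```text
clock: 25.92
tcp_pos: [0.5243, -0.3033, 0.1658]
orientation: [-3.127, -0.296, 0.002]
contact_force: [0.2, -0.3, -0.2]
grip_width: 0.0497
```

```bash
python3 -c "
from h import *
d((.526,-.303,.065),yaw=11)"
```

```text
t 25.925 tcp [ 0.5243 -0.3033  0.1658] yaw 10.82 z [-1.3e-03  5.0e-04 -1.0e+00] F [ 0.2 -0.3 -0.2] w 0.0497
-> (0.526, -0.303, 0.065) tool [1.800e-03 1.000e-04 1.008e-01] rows 1.8
turn units z -0.036
```

{"op": "send_rows", "data": {
  "series": [
    [[0.0018, 0, 0.04], [0, 0, 0]],
    [[0, 0, 0.035], [0, 0, 0]],
    [[0, 0, 0.02], [0, 0, 0]],
    [[0, 0, 0.003], [0, 0, 0]],
    [[0, 0, 0], [0, 0, 0]],
    [[0, 0, 0], [0, 0, 0]]
  ]
}}

```text
clock: 26.68
tcp_pos: [0.5273, -0.3036, 0.0698]
orientation: [3.126, 0.299, 0.003]
contact_force: [0.3, -0.5, 0.2]
grip_width: 0.0496
```

{"op": "send_rows", "data": {
  "series": [
    [[0, 0, 0.002], [0, 0, 0]],
    [[0, 0, 0.002], [0, 0, 0]],
    [[0, 0, 0.001], [0, 0, 0]],
    [[0, 0, 0], [0, 0, 0]]
  ]
}}

```text
clock: 27.18
tcp_pos: [0.5264, -0.303, 0.0634]
orientation: [-3.127, -0.299, 0.0]
contact_force: [-0.8, -0.1, -0.3]
grip_width: 0.0494
```

```bash
python3 -c "
from h import *
s=grab_frame('side'); d((.526,-.303,.06),yaw=11)
save(s,'g15.png',(280,255,370,345),6.5)"
```

```text
t 27.225 tcp [ 0.5264 -0.3031  0.0634] yaw 10.93 z [-2.e-04  1.e-04 -1.e+00] F [0.9 1.3 0.7] w 0.0497
-> (0.526, -0.303, 0.06) tool [-0.0004 -0.0001  0.0034] rows 0.1
turn units z -0.014000000000000002
```

View pics/g15.png

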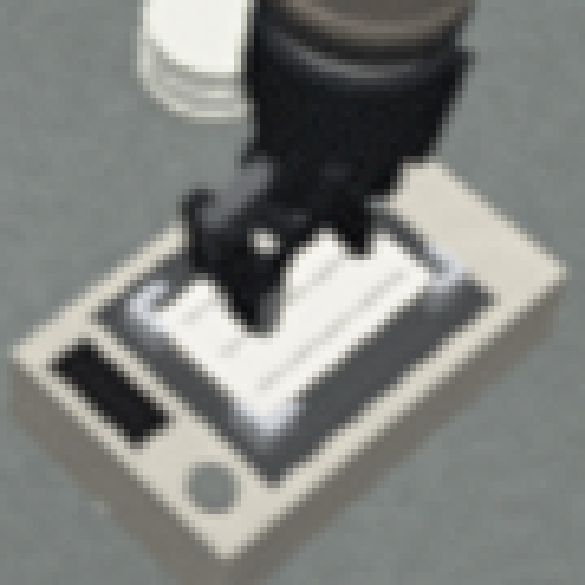

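Fingertips stand over the plate on its centre line (near tip at crop 262,325). Pressing in small steps.

{"op": "send_rows", "data": {
  "series": [
    [[0, 0, 0.0015], [0, 0, 0]],
    [[0, 0, 0.0015], [0, 0, 0]],
    [[0, 0, 0], [0, 0, 0]]
  ]
}}

```text
clock: 27.6
tcp_pos: [0.5264, -0.303, 0.0603]
orientation: [-3.127, -0.299, 0.0]
contact_force: [-0.4, 0.7, 0.5]
grip_width: 0.0497
```

{"op": "send_rows", "data": {
  "series": [
    [[0, 0, 0.0015], [0, 0, 0]],
    [[0, 0, 0], [0, 0, 0]]
  ]
}}

```text
clock: 27.85
tcp_pos: [0.5264, -0.303, 0.0588]
orientation: [-3.127, -0.299, 0.0]
contact_force: [-0.4, 0.4, 0.4]
grip_width: 0.0495
```

{"op": "send_rows", "data": {
  "series": [
    [[0, 0, 0.0015], [0, 0, 0]],
    [[0, 0, 0], [0, 0, 0]]
  ]
}}

```text
clock: 28.1
tcp_pos: [0.5264, -0.303, 0.0574]
orientation: [-3.127, -0.299, 0.0]
contact_force: [0.1, 0.1, -0.2]
grip_width: 0.0497
```

{"op": "send_rows", "data": {
  "series": [
    [[0, 0, 0.0015], [0, 0, 0]],
    [[0, 0, 0], [0, 0, 0]]
  ]
}}

```text
clock: 28.35
tcp_pos: [0.5264, -0.303, 0.0558]
orientation: [-3.127, -0.299, 0.0]
contact_force: [0.0, 1.0, -0.1]
grip_width: 0.0498
```

{"op": "send_rows", "data": {
  "series": [
    [[0, 0, 0.001], [0, 0, 0]],
    [[0, 0, 0], [0, 0, 0]]
  ]
}}

```text
clock: 28.6
tcp_pos: [0.5266, -0.3032, 0.0552]
orientation: [-3.127, -0.299, -0.0]
contact_force: [-0.4, -0.4, 2.7]
grip_width: 0.0494
```

{"op": "send_rows", "data": {
  "series": [
    [[0, 0, 0.001], [0, 0, 0]],
    [[0, 0, 0], [0, 0, 0]]
  ]
}}

```text
clock: 28.85
tcp_pos: [0.5266, -0.3031, 0.0552]
orientation: [-3.127, -0.299, -0.001]
contact_force: [-2.9, 3.0, 10.9]
grip_width: 0.0495
```

{"op": "send_rows", "data": {
  "series": [
    [[0, 0, 0.001], [0, 0, 0]],
    [[0, 0, 0], [0, 0, 0]]
  ]
}}

```text
clock: 29.1
tcp_pos: [0.5266, -0.3032, 0.0551]
orientation: [-3.127, -0.299, -0.001]
contact_force: [-6.4, 4.3, 21.3]
grip_width: 0.0494
```

{"op": "send_rows", "data": {
  "series": [
    [[0, 0, 0.001], [0, 0, 0]],
    [[0, 0, 0], [0, 0, 0]]
  ]
}}

```text
clock: 29.35
tcp_pos: [0.5266, -0.3032, 0.055]
orientation: [-3.126, -0.298, -0.002]
contact_force: [-7.0, 5.5, 28.7]
grip_width: 0.0499
```

{"op": "send_rows", "data": {
  "series": [
    [[0, 0, 0.001], [0, 0, 0]],
    [[0, 0, 0], [0, 0, 0]]
  ]
}}

```text
clock: 29.6
tcp_pos: [0.5267, -0.3032, 0.055]
orientation: [-3.126, -0.298, -0.002]
contact_force: [-11.3, 8.1, 37.5]
grip_width: 0.0496
```

```bash
python3 -c "
from h import *
s=grab_frame('side'); d((.526,-.303,.06),yaw=11)
save(s,'g16.png',(280,255,370,345),6.5)"
```

```text
t 29.65 tcp [ 0.5267 -0.3032  0.055 ] yaw 10.9 z [ 0.0013  0.0017 -1.    ] F [-10.1   7.   38.7] w 0.0497
-> (0.526, -0.303, 0.06) tool [-0.0006 -0.0003 -0.005 ] rows 0.1
turn units z -0.02
```

View pics/g16.png

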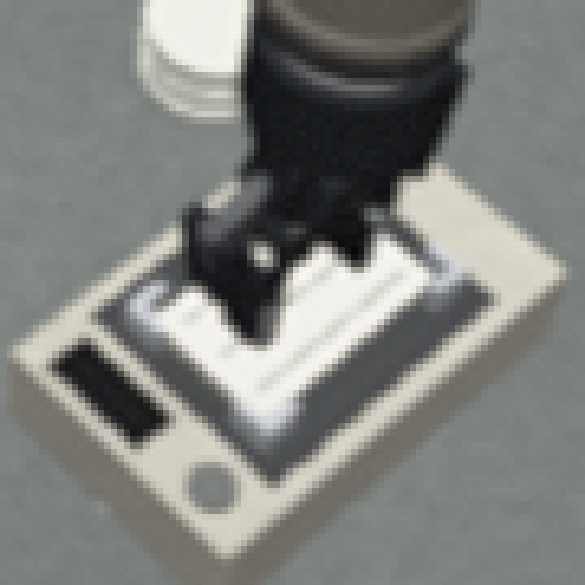

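Hard stop at TCP z = 0.055 with 38 N, which matches a plate top at about 0.058. Retract and check.

{"op": "send_rows", "data": {
  "series": [
    [[0, 0, -0.006], [0, 0, 0]],
    [[0, 0, -0.03], [0, 0, 0]],
    [[0, 0, -0.06], [0, 0, 0]],
    [[0, 0, -0.06], [0, 0, 0]],
    [[-0.06, 0.02, 0], [0, 0, 0]],
    [[-0.05, 0.05, 0], [0, 0, 0]],
    [[0, 0.06, 0], [0, 0, 0]],
    [[0, 0.06, 0], [0, 0, 0]],
    [[0, 0.06, 0], [0, 0, 0]],
    [[0, 0, 0], [0, 0, 0]],
    [[0, 0, 0], [0, 0, 0]]
  ]
}}

```text
clock: 31.02
tcp_pos: [0.4709, -0.5618, 0.2061]
orientation: [-3.126, -0.299, 0.001]
contact_force: [-0.0, 0.1, -0.6]
grip_width: 0.0498
```

Run:
```python
from h import *
s=grab_frame('side');t=grab_frame('top'); d()
save(s,'h1.png',(280,265,370,345),7); save(t,'h2.png',(345,165,400,240),8)
cv2.imwrite('pics/h3.png',cv2.resize(t['frame'][:,:,::-1],(768,576)))
a=np.radians(11)
for n,f,b in(('top',t,[525.2,-301.2]),('side',s,[526.6,-304.2])):
    im=f['frame'].astype(int); m=((im.min(2)>185)&(im[:,:,2]-im[:,:,0]<6)).astype(np.uint8)
    p=proj(f,[.526,-.303,.058])[0]; k=np.zeros_like(m); cv2.circle(k,tuple(int(v) for v in p),45,1,-1); 
    cs,_=cv2.findContours(m*k,cv2.RETR_EXTERNAL,cv2.CHAIN_APPROX_NONE)
    for c in cs:
        if cv2.contourArea(c)<150: continue
        w=plane(f,c[:,0],.058)[:,:2]*1000; rc=cv2.minAreaRect(w.astype(np.float32))
        l=(np.array(rc[0])-b)@np.array([[np.cos(a),-np.sin(a)],[np.sin(a),np.cos(a)]])
        print(n,np.round(rc[0],1),np.round(rc[1],1),round(rc[2],1),'bed frame',l.round(1))
```

```text
t 31.125 tcp [ 0.4717 -0.5607  0.2068] yaw 11.01 z [ 2.0e-04  1.3e-03 -1.0e+00] F [0.3 1.3 0.7] w 0.0498
top [ 524.  -300.8] [97.1 54.4] 11.4 bed frame [-1.1  0.6]
side [ 524.9 -305.8] [100.9  61.8] 11.5 bed frame [-2.  -1.3]
side [ 521.6 -308.6] [192.4 113.7] 10.7 bed frame [-5.8 -3.4]
```

View pics/h1.png

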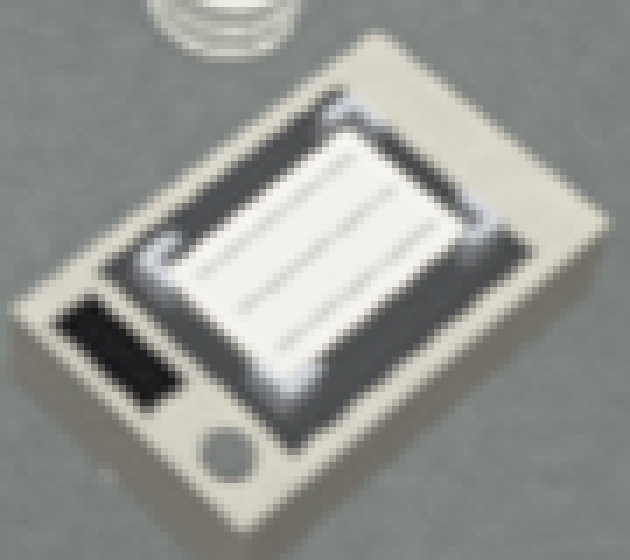

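View pics/h3.png

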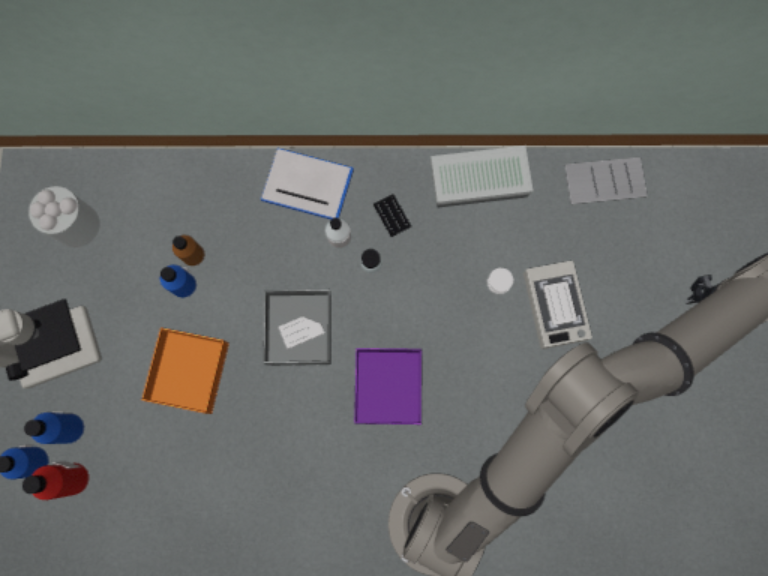

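```bash
python3 -c "
from h import *
d(); print(r.hand_in())"
```

```text
t 31.125 tcp [ 0.4717 -0.5607  0.2068] yaw 11.01 z [ 2.0e-04  1.3e-03 -1.0e+00] F [0.3 1.3 0.7] w 0.0498
the job is handed in; nothing more can be done
None
```

The chipped plate is in the grey discard tray and the whole plate is on the slide warmer. I handed the job in at about 31 s of the 72 s allowed; no verdict was reported.

**Chipped plate:** the last top view shows it lying flat inside the grey tray.

**Whole plate:** I lowered it between the four guides and let go. I then pressed it with one fingertip over each lift bar until it stopped hard at about 38 N, well above the 14 N or so needed for both bars.

**Last checks:**
- **Position:** the plate lies between all four guides, 1–2.5 mm from the bed centre and within 0.5° of its direction.
- **Camera disagreement:** the two cameras disagree by about 1.5–5 mm on absolute position, so I judged the offset within each view.
- **Bars and level:** I could not see the bars, or measure the plate's level or height above the bed. That they are fully in rests on the hard stop and a fingertip height known only to about 1.5 mm.
- **Bystanders:** the jar, dishes and bottle look unmoved in the last top view, and the arm ended clear of everything.

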